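Seat and clamp a spindle in a V-block inspection fixture

ROBOT

A 6-joint arm with a two-finger parallel gripper is mounted at the origin on a cart in front of the work surface, level with it; the furniture and walls round the work are solid. World frame = base frame: x ahead of the robot, y to its left, z up, the work surface at z = 0. Lengths are in m, angles in degrees, forces in N, time in s.
With the tool pointing down it reaches from about 0.4 to 0.825 m from the base axis. Payload 7 kg.
Tool frame: the origin (TCP) lies midway between the tips of the shut fingers; the grasp point (between the pads) lies 19 mm behind it; z points along the fingers, y is the line along which they close (so a half turn about z gives the same grasp; the last joint's range is limited). The gripper opens to 88 mm and grips with 3 to 60 N. Pads are 19 mm wide; open, the fingers measure 130 mm over their backs; the gripper's body (78 mm by 193 mm) begins 47 mm behind the grasp point.
Start: joints at [-57.29, 20.546, 0.682, 0, -70.136, -16.507], TCP at [0.188, -0.648, 0.227] pointing down, gripper open.
Joint ranges: [-176.03, 176.03], [-82.01, 121.73], [-58.28, 71.71], [-173.87, 95.51], [-174.79, -0.11], [-173.66, 173.66]. Speed limits (degrees/s): [136.94, 136.94, 172.46, 180, 180, 180].

INTERFACE

Orientations are given as [roll, pitch, yaw] about the fixed x, y, z axes, in that order (R = Rz(yaw) Ry(pitch) Rx(roll)).
In Python, from plant import ctrl gives the robot as it stands. The module is installed in compiled form; this text tells all that it offers.
- The arm moves only by the tool send_rows, never from a script. Its argument "plan" is a list that holds one entry, the list of rows, each a list of 6 numbers: the shift along the tool's x, y, z in normalised numbers (1 is 800 mm), then the turn, a rotation vector about the tool's x, y, z in normalised numbers (1 is 180 degrees). A call has 1 to 8 rows; each row is the pose to reach, as a shift and turn from the pose commanded when the call began, along the tool's axes at that moment; what a row does not reach only later rows make up. A row lasts 1/12 s, in which the tool goes at most 41.7 mm and 7.16 degrees, less where a joint would pass 70% of its speed; a pose out of reach is approached as far as the arm can. A shift or turn number past 1, either way, is cut back to 1. A call with a gripper value outside its range is refused whole. "fingers" is the opening, from 0 (shut) to 1 (fully open), set as the call begins (left out, the last holds). The fingers move at their own pace and stop on an object; the grip force is fixed at half the most. Time passes only in rows, so rows that repeat a pose let the fingers close. It gives the time, the measured TCP pose, the force, the opening and the grip force at its end, in the units of the state.
- ctrl.get_obs(): the state, without advancing time (a new reading comes with each control period).
- ctrl.snapshot(name): name is "side" or "top"; returns a dict with "img" (420x560x3 uint8, red, green, blue), "K" (3x3 intrinsics, pixels), "pose" (4x4, takes a point from camera to world coordinates). Camera axes: x right, y down, z forward; pixel columns grow to the right and rows downward; lengths in m; the calibration is good to about 2 mm. A picture is of the moment at which its call begins. There is no depth.
- ctrl.close_job(): hands the job in; it is judged then, once.
The state is a dict: "clock": time; "joint_pos": joint angles; "qvel": joint speeds; "tau": joint torques, N m; "tool_pos": TCP position; "orientation": TCP orientation; "force": force on the tool from outside, world axes, zero at the start; "moment": the same for the moment, N m; "opening": finger opening in m; "gripper_force": force on a finger pad.
Only numpy, scipy, OpenCV 4.12 (cv2) and the standard library are available. Lean on these libraries where they do the work, as an engineer would, in place of code of your own. Each camera call takes 0.05 s, during which the arm holds its last target. There are 200 camera calls.

TASK

Take the spindle out of the blue cradle and lower it into the two V-blocks of the inspection fixture so that it beds down and centres itself, then slide it along the Vs until its end is firmly but gently against the face of the brass stop screw. Finally swing the red clamp fully round over the spindle so that the clamp holds it there. Never jam or hammer the spindle against blocks or stop, and leave the other things on the bench alone.

Things in the scene. Friction and masses are not known exactly. Their poses are not given: they have to be found in the camera images.
- shaft: Spindle, about 0.3 kg: copper-coloured centre drum, 28 mm diameter, 44 mm long, with a bright steel journal of 20 mm diameter, 45 mm long on each side; 134 mm over all, the same both ways round. Origin at its very centre on the axis; x runs along the axis. It starts in the cradle; grip it across the drum. Dragging it along the Vs takes about 2 to 6 N by itself.
- cradle: Blue plastic cradle, fixed: 130 x 64 x 6 mm base with two V-notched walls (14 mm thick, centred at x = +-46 mm, tops 35 mm high). Origin under its centre; x along the notches. The spindle lies in it with its axis 34 mm above the bench.
- fixture: Steel fixture, fixed to the bench: plate 10 mm thick (x -100 to +90, y +-53 mm) with two V-blocks centred at x = -46 and +46 mm, each 20 mm thick along x, 54 mm wide, tops 49 mm above the bench; 90 degree Vs, mouths 34 mm wide. Origin under the plate midway between the blocks; x along the Vs, away from the stop; z up.
- v_centre (a point): Point on the axis that a bedded spindle has, midway between the blocks: fixture x = 0, y = 0, z = 46 mm. Between the blocks 72 mm are free for drum and fingers, down to the plate top at z = 10 mm, so the spindle's centre can go down only at fixture x of -12 to +12 mm; at x = +8 mm it is clear of stop screw and pin, however set.
- stop_post: Aluminium post, 14 x 30 x 50 mm, origin at its foot at fixture x = -88, z = 10 mm. It carries the brass stop screw (11 mm diameter, on the bedded spindle's axis), a rigid stop facing fixture +x. Its setting changes and is not measured: the spindle is home with its centre somewhere from x = -6 to +2 mm, to be found by feel. Firm is 2.5 N or more on the screw; above 15 N spoils it.
- seat_pin (a joint): White pin (4 mm diameter) that stands 3 mm out of the stop screw's face on a soft spring (0.1 to 0.3 N), m: 0 = out, 0.003 = pushed in flush by a spindle that is home against the screw.
- clamp (a joint): Red swing clamp, rad: 0 = open (arm points along fixture +x), pi/2 = fully closed on its own stop (arm across the spindle, pointing to fixture -y). It turns clockwise seen from above about a vertical axis at fixture x = 46, y = 45 mm; friction of about 0.08 N m holds it where it is left. Open, it leaves no room for a gripper behind the spindle's far end: slide the spindle by its drum.
- clamp_knob (a point): Middle of the clamp's upright black knob (16 mm diameter, 28 mm tall, middle 86 mm and top 100 mm above the bench), 66 mm from the clamp's pivot. The red arm below it is 8 mm thick, its top 72 mm above the bench.
- plunger: White round-nosed spring plunger (nose radius 8 mm) under the clamp arm, 45 mm from the pivot; origin at the nose's centre. It rides up 2.5 mm over a bedded spindle and presses it down with 3 to 7 N.
- loupe: Black loupe, 36 mm across and 36 mm tall, a bystander; origin under its centre.
- petri_dish: Clear dish, 55 mm across and 12 mm tall, a bystander; origin under its centre.
- sample_board: Small yellow circuit board, 36 x 45 x 11 mm, a bystander; origin under its centre.
Things that resemble listed ones, but are neither listed nor needed, are in the scene too. What is shaped like the shaft but brown is not meant.

How it is judged (in metres and radians):
On the way:
1. With the clamp still open, the spindle lies bedded and centred in both Vs and is pressed against the stop screw with 2.5 N or more for 0.1 s (z of shaft in the frame of fixture between 0.0445 and 0.0475 m and y of shaft in the frame of fixture between -0.0015 and 0.0015 m and angle between the x axis of shaft and the x axis of fixture, either way round below 0.03 rad and contact force between shaft and stop_post above 2.5 N and value of joint clamp below 0.6 rad), for 0.1 s.
At the end, for the whole second after the job is handed in: The spindle is at rest, bedded in both Vs (axis within 1.5 mm sideways and in height, within 0.03 rad of the Vs), the stop screw's seat pin is pushed in by more than 1.5 of its 3 mm, and the clamp is closed beyond 1.45 rad with its plunger pressing on the spindle with over 2 N (z of shaft in the frame of fixture between 0.0445 and 0.0475 m and y of shaft in the frame of fixture between -0.0015 and 0.0015 m and angle between the x axis of shaft and the x axis of fixture, either way round below 0.03 rad and value of joint clamp above 1.45 rad and linear speed of shaft below 0.01 m/s and contact force between shaft and plunger above 2 N and value of joint seat_pin above 0.0015 m); the robot touches nothing.
It fails at once if The spindle is pressed against the stop screw with more than 15 N (contact force between shaft and stop_post above 15 N).
It fails at once if The spindle is pressed or knocked against the fixture with more than 40 N (contact force between shaft and fixture above 40 N).
It fails at once if The loupe is moved more than 15 mm (distance of loupe from where it was at the start of the episode above 0.015 m).
It fails at once if The dish is moved more than 15 mm (distance of petri_dish from where it was at the start of the episode above 0.015 m).
It fails at once if The circuit board is moved more than 15 mm (distance of sample_board from where it was at the start of the episode above 0.015 m).
It also fails if it takes over 72 s, if anything falls off the work surface, if the arm or the gripper's body presses on something with over 40 N, if the wrist force passes 120 N, or if a joint passes its speed limit or range.

## Working session

There is one attempt and no reset: what is moved stays moved. The work goes in short steps, Python scripts to look and compute and a tool call to move; the robot and the scene stay as the last step left them, time stands still between calls to the robot, and variables do not carry over. Pictures are saved under pics/ and viewed, at most 10 in all, crops included, and the job is handed in when it is done.

Besides the shell and the picture viewer there is one more tool, called after ">>>" by a JSON object that holds its "name" and its "arguments". send_rows: Moves the arm, as the interface text tells. Its arguments: {"type":"object","properties":{"plan":{"type":"array","items":{"type":"array","items":{"type":"array","items":{"type":"number"}}}},"fingers":{"type":"number"}},"required":["plan"]}

```bash
mkdir -p pics
python3 - <<'E'
from plant import ctrl
import cv2,numpy as np
np.set_printoptions(precision=4,suppress=True)
for n in("side","top"):
    s=ctrl.snapshot(n); cv2.imwrite(f"pics/{n}0.png",s["img"][:,:,::-1]); print(n,s["K"],s["pose"])
    np.savez(f"{n}0.npz",**s)
print(ctrl.get_obs())
E
```

```text
side [[530.1947   0.     280.8873]
 [  0.     530.1947 209.8208]
 [  0.       0.       1.    ]] [[ 0.6195  0.4071 -0.6712  1.2626]
 [ 0.7849 -0.308   0.5376 -0.5517]
 [ 0.0121 -0.8599 -0.5103  0.6269]
 [ 0.      0.      0.      1.    ]]
top [[494.6256   0.     284.3853]
 [  0.     494.6256 199.992 ]
 [  0.       0.       1.    ]] [[-0.0025 -0.99    0.1407  0.4188]
 [-0.9999  0.0002 -0.0163  0.0194]
 [ 0.0161 -0.1407 -0.9899  0.9229]
 [ 0.      0.      0.      1.    ]]
{'clock': 0.1, 'joint_pos': array([-57.2892,  20.5853,   0.6383,  -0.0173, -70.1348, -16.5072]), 'qvel': array([ 0.0505, -0.2702, -0.054 ,  0.0079,  0.0161,  0.0067]), 'tau': array([ -0.0011, -58.4161,  29.375 ,   7.0154,   0.0102,  -0.    ]), 'tool_pos': array([ 0.1882, -0.6478,  0.2257]), 'orientation': array([ 179.9169,   -0.0076, -163.8023]), 'force': array([-0.8802, -0.6064,  0.3897]), 'moment': array([ 0.0135, -0.0249,  0.0639]), 'gripper_force': 0.0, 'opening': 0.08748356933519416}
```

View pics/top0.png

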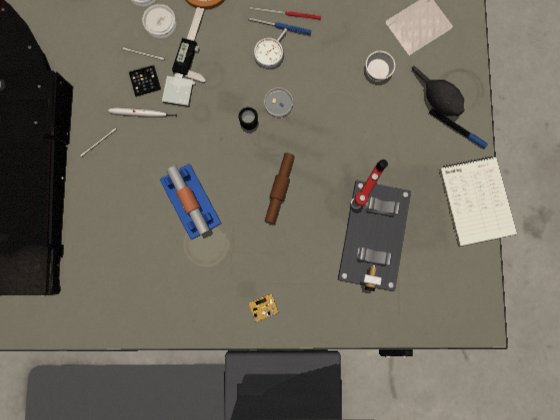

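View pics/side0.png

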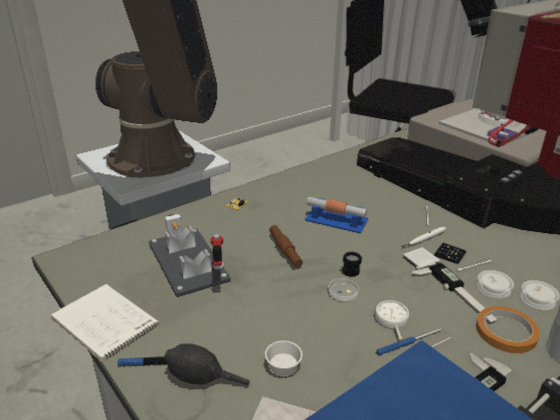

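Top view: the spindle lies in the blue cradle at about (190,200), the fixture is at (375,235) with its stop at (372,278), and the clamp knob is at (382,165). The brown decoy is at (280,188). Side view: spindle at (336,208), fixture at (190,255), knob at (217,245). Next I'll enlarge crops of these.

```bash
cat > h.py <<'E'
import numpy as np,cv2
np.set_printoptions(precision=4,suppress=True)
def load(n): return dict(np.load(n+".npz"))
def ray(s,uv):
    d=s["pose"][:3,:3]@np.linalg.solve(s["K"],[uv[0],uv[1],1]); return s["pose"][:3,3],d/np.linalg.norm(d)
def onz(s,uv,z):
    o,d=ray(s,uv); return o+d*(z-o[2])/d[2]
def tri(s1,a,s2,b):
    o,d=ray(s1,a);p,e=ray(s2,b)
    t=np.linalg.lstsq(np.c_[d,-e],p-o,rcond=None)[0]
    x,y=o+d*t[0],p+e*t[1]; return (x+y)/2,np.linalg.norm(x-y)
def proj(s,P):
    c=s["pose"][:3,:3].T@(np.asarray(P)-s["pose"][:3,3]); c=s["K"]@c; return c[:2]/c[2]
E
python3 - <<'E'
from h import *
t=load("top0");s=load("side0")
def crop(S,x,y,w,h,k): return cv2.resize(S["img"][y:y+h,x:x+w,::-1],None,fx=k,fy=k,interpolation=cv2.INTER_CUBIC)
a=crop(t,325,150,100,150,4)   # 400x600
b=crop(s,140,205,100,87,4)[:348] #400x348
c=crop(t,155,160,72,84,3) #216x252
d=crop(s,300,190,61,46,3) #183 x138
o=np.zeros((600,800,3),np.uint8); o[:,:400]=a; o[:348,400:]=b; o[348:,400:616]=c[:252]; o[348:348+138,617:800]=d
cv2.imwrite("pics/crop.png",o)
for n,S in(("t",t),("s",s)):
    hsv=cv2.cvtColor(S["img"],cv2.COLOR_RGB2HSV)
    for nm,lo,hi in(("copper",(5,110,110),(15,255,255)),("red",(174,150,80),(180,255,255)),("red2",(0,170,80),(4,255,255)),("blue",(105,150,80),(120,255,255)),("brass",(14,120,90),(25,255,255))):
        m=cv2.inRange(hsv,lo,hi); k,l,st,c=cv2.connectedComponentsWithStats(m)
        print(n,nm,[(st[i].tolist(),c[i].round(1).tolist()) for i in range(1,k) if st[i,4]>25])
E
```

```text
t copper [([187, 0, 34, 7, 147], [203.5, 2.3]), ([177, 186, 21, 27, 320], [186.8, 198.9])]
t red []
t red2 [([285, 12, 36, 8, 110], [303.1, 15.0]), ([355, 167, 27, 38, 277], [366.8, 188.0])]
t blue [([275, 24, 35, 9, 85], [291.8, 27.6]), ([469, 134, 17, 13, 63], [476.8, 140.0]), ([179, 165, 42, 64, 709], [200.2, 196.3]), ([161, 176, 38, 63, 538], [179.2, 207.7])]
t brass [([190, 0, 29, 7, 132], [204.6, 2.6]), ([370, 267, 6, 9, 42], [372.5, 270.8]), ([366, 283, 9, 5, 28], [370.1, 285.1]), ([249, 294, 29, 28, 345], [262.9, 307.3])]
s copper [([326, 199, 21, 13, 171], [335.6, 205.0]), ([477, 306, 63, 43, 711], [508.2, 327.7])]
s red [([490, 128, 11, 9, 28], [494.8, 132.2])]
s red2 [([211, 237, 12, 9, 64], [216.6, 241.2])]
s blue [([306, 206, 62, 27, 718], [336.9, 220.0]), ([307, 347, 214, 73, 3617], [424.6, 395.4]), ([442, 388, 10, 8, 35], [446.1, 391.5]), ([381, 393, 13, 11, 46], [386.1, 398.5])]
s brass [([231, 199, 9, 6, 26], [235.5, 201.2]), ([226, 200, 22, 10, 54], [236.6, 205.3]), ([477, 306, 62, 47, 989], [507.9, 333.2])]
```

View pics/crop.png

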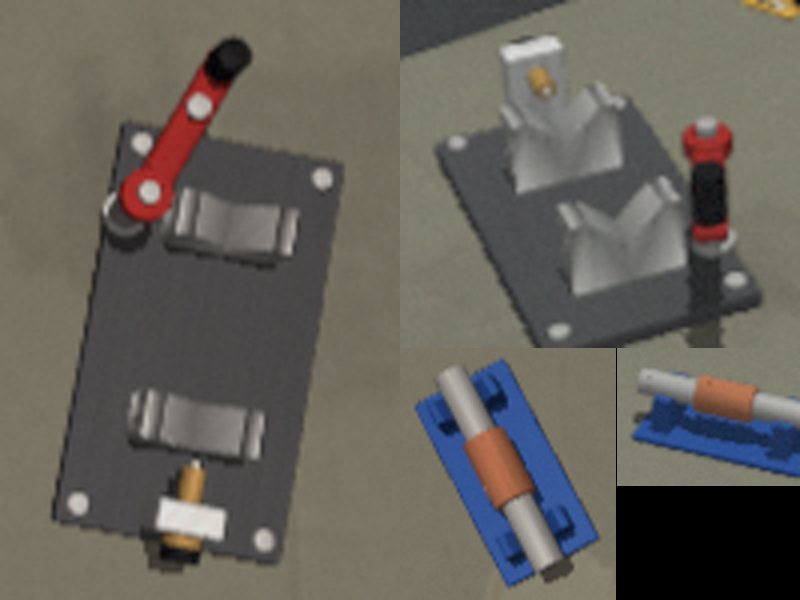

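The enlarged crop shows four plate bolts in the top view, at crop (142,143), (322,178), (78,503) and (264,540). The V-blocks are at (230,228) and (198,425), with the brass screw at (190,485) and the clamp pivot at (149,191). The spindle drum is clear in both views.

Run:
```python
from h import *
t=load("top0");s=load("side0")
def comp(S,m,near):
    k,l,st,c=cv2.connectedComponentsWithStats(m.astype(np.uint8)); i=1+np.argmin(np.linalg.norm(c[1:]-near,axis=1)); return l==i,c[i],st[i,4]
def drum(S,near):
    h=cv2.cvtColor(S["img"],cv2.COLOR_RGB2HSV); return comp(S,cv2.inRange(h,(3,90,60),(17,255,255)),near)
mt,ct,at=drum(t,(187,199)); ms,cs,as_=drum(s,(336,206)); print("drum",ct,at,cs,as_); P,g=tri(t,ct,s,cs); print("drum P",P,"gap",g)
# shaft outline in top: not blue, in cradle polygon region, bright
h=cv2.cvtColor(t["img"],cv2.COLOR_RGB2HSV)
j=((h[...,1]<45)&(h[...,2]>115)); roi=np.zeros_like(j); roi[160:245,160:222]=1
m,_,_=comp(t,((j&roi)|mt),ct)
pts=np.argwhere(m)[:,::-1].astype(np.float32); r=cv2.minAreaRect(pts); print("shaft rect",r)
for mm in(m,mt):
    q=np.argwhere(mm)[:,::-1].astype(np.float32); vx,vy,x0,y0=cv2.fitLine(q,cv2.DIST_L2,0,.01,.01).ravel()
    pr=(q-[x0,y0])@[vx,vy]; A=onz(t,(x0+vx*pr.min(),y0+vy*pr.min()),.034);B=onz(t,(x0+vx*pr.max(),y0+vy*pr.max()),.034)
    print("ends",A,B,"len",np.linalg.norm(A-B),"mid",(A+B)/2,"yaw",np.degrees(np.arctan2(*(A-B)[1::-1])))
# bolts
def bolts(S,L,rad=4):
    g=cv2.cvtColor(S["img"],cv2.COLOR_RGB2GRAY).astype(float); o=[]
    for u,v in L:
        y,x=np.mgrid[int(v)-rad:int(v)+rad+1,int(u)-rad:int(u)+rad+1]; w=np.clip(g[y,x]-100,0,None); w[np.hypot(x-u,y-v)>rad]=0
        o.append((np.sum(x*w)/w.sum(),np.sum(y*w)/w.sum()))
    return np.array(o)
f=lambda L,x,y:[(x+a/4-.4,y+b/4-.4) for a,b in L]
bt=bolts(t,f([(142,143),(322,178),(78,503),(264,540)],325,150)); bs=bolts(s,f([(735,281),(558,331),(457,143)],140-100,205),3)
W=np.array([onz(t,b,.012) for b in bt]); print("bolts",bt,W)
# side order: BR? test
for b in bs: print("side",b,onz(s,b,.012),[np.round(np.r_[tri(t,q,s,b)[0],tri(t,q,s,b)[1]],3) for q in bt])
for v in(W[0]-W[2],W[1]-W[3],W[0]-W[1],W[2]-W[3]): print(np.linalg.norm(v),np.degrees(np.arctan2(v[1],v[0])))
print("centre",W.mean(0))
pv=f([(149,191),(200,105),(190,485)],325,150); print("pivot",onz(t,pv[0],.074),"plunger top",onz(t,pv[1],.074),"brass",onz(t,(372.5,270.8),.05))
k=f([(228,58)],325,150)[0]; print("knob",onz(t,k,.095))
```

```text
drum [187.4359 199.0484] 351 [335.513  206.1043] 230
drum P [0.5459 0.1789 0.0358] gap 0.002534847646750436
shaft rect ((186.0, 196.0), (80.4984359741211, 14.310833930969238), 63.43495178222656)
ends [0.6186 0.2187 0.034 ] [0.4873 0.1491 0.034 ] len 0.14853487208159963 mid [0.5529 0.1839 0.034 ] yaw 27.925022601808337
ends [0.567  0.1913 0.034 ] [0.5267 0.1692 0.034 ] len 0.04596619388328821 mid [0.5468 0.1802 0.034 ] yaw 28.806820129236137
bolts [[360.0234 185.255 ]
 [405.1172 194.1027]
 [344.0841 275.4188]
 [390.4444 284.5856]] [[ 0.5762 -0.1373  0.012 ]
 [ 0.5594 -0.2215  0.012 ]
 [ 0.4093 -0.1042  0.012 ]
 [ 0.3926 -0.1885  0.012 ]]
side [223.4397 274.4145] [ 0.5755 -0.1377  0.012 ] [array([ 0.576, -0.138,  0.012,  0.001]), array([ 0.577, -0.183,  0.038,  0.076]), array([ 0.429, -0.09 , -0.097,  0.071]), array([ 0.439, -0.142, -0.053,  0.153])]
side [179.2737 287.3228] [ 0.5589 -0.2221  0.012 ] [array([ 0.56 , -0.177, -0.007,  0.083]), array([ 0.559, -0.222,  0.012,  0.001]), array([ 0.401, -0.135, -0.133,  0.025]), array([ 0.408, -0.186, -0.098,  0.065])]
side [153.7148 239.8292] [ 0.3906 -0.1885  0.012 ] [array([ 0.536, -0.181,  0.091,  0.126]), array([ 0.534, -0.221,  0.101,  0.051]), array([ 0.39 , -0.144, -0.007,  0.083]), array([ 0.392, -0.189,  0.013,  0.001])]
0.1701263109337066 -11.243451083767358
0.17007034779895142 -11.195285415497553
0.08583919055803865 78.73707641310843
0.08598215932853034 78.77444089178294
centre [ 0.4844 -0.1629  0.012 ]
pivot [ 0.5441 -0.1293  0.074 ] plunger top [ 0.5822 -0.1526  0.074 ] brass [ 0.4176 -0.149   0.05  ]
knob [ 0.5986 -0.161   0.095 ]
```

```bash
cat >> h.py <<'E'
from scipy.spatial.transform import Rotation as Ro
def go(xyz,yaw,roll=180,pitch=0):
    from plant import ctrl
    o=ctrl.get_obs(); R=Ro.from_euler("xyz",o["orientation"],degrees=True); T=Ro.from_euler("xyz",[roll,pitch,yaw],degrees=True)
    print("clock",o["clock"],"pos",o["tool_pos"],"rpy",o["orientation"],"F",o["force"],"open",o["opening"],"j",o["joint_pos"])
    print("shift cm",100*R.inv().apply(np.array(xyz)-o["tool_pos"]),"rot",(R.inv()*T).as_rotvec(degrees=True))
O=np.array([.489,-.164]);FY=-11.2
def fx(x,y,z):
    c,s=np.cos(np.radians(FY)),np.sin(np.radians(FY)); return np.array([O[0]+c*x-s*y,O[1]+s*x+c*y,z])
E
python3 - <<'E'
from h import *
go([.546,.1795,.14],-151.7)
# cradle yaw/centre from blue mask
t=load("top0"); h=cv2.cvtColor(t["img"],cv2.COLOR_RGB2HSV); m=cv2.inRange(h,(100,100,40),(125,255,255)); m[:150]=0;m[250:]=0;m[:,:150]=0;m[:,230:]=0
m=cv2.morphologyEx(m,cv2.MORPH_OPEN,np.ones((2,2)))
r=cv2.minAreaRect(np.argwhere(m)[:,::-1].astype(np.float32)); b=np.array([onz(t,p,.006) for p in cv2.boxPoints(r)]); print(b,b.mean(0))
for i in range(4): v=b[i]-b[i-1]; print(np.linalg.norm(v),np.degrees(np.arctan2(v[1],v[0])))
E
```

```text
clock 0.1 pos [ 0.1882 -0.6478  0.2257] rpy [ 179.9169   -0.0076 -163.8023] F [-0.8802 -0.6064  0.3897] open 0.08748356933519416 j [-57.2892  20.5853   0.6383  -0.0173 -70.1348 -16.5072]
shift cm [-57.4367  69.4504   8.6666] rot [  0.0836   0.0012 -12.1023]
[[0.5868 0.2379 0.006 ]
 [0.6176 0.1819 0.006 ]
 [0.5037 0.1202 0.006 ]
 [0.474  0.1756 0.006 ]] [0.5455 0.1789 0.006 ]
0.1288613290033337 28.900822929339665
0.06387049944917281 -61.181935550184946
0.12958079953223312 -151.55405986973196
0.06284686511027433 118.1644975961151
```

The manual's scale: shifts go in shares of 800 mm and turns go in shares of 180 degrees. Converting my numbers, 69.4 cm / 80 = 0.8675, -57.4 cm / 80 = -0.7175, -12.4 degrees / 180 = -0.0689.

>>> {"name": "send_rows", "arguments": {"plan": [[[-0.7175, 0.8675, 0.1075, 0, 0, -0.0689], [-0.7175, 0.8675, 0.1075, 0, 0, -0.0689], [-0.7175, 0.8675, 0.1075, 0, 0, -0.0689], [-0.7175, 0.8675, 0.1075, 0, 0, -0.0689], [-0.7175, 0.8675, 0.1075, 0, 0, -0.0689], [-0.7175, 0.8675, 0.1075, 0, 0, -0.0689], [-0.7175, 0.8675, 0.1075, 0, 0, -0.0689], [-0.7175, 0.8675, 0.1075, 0, 0, -0.0689]]], "fingers": 1}}

```text
clock: 0.77
tool_pos: [0.3201, -0.3417, 0.1945]
orientation: [180.0, 0.0, -151.4]
force: [1.2, 0.3, 0.3]
opening: 0.0877
gripper_force: 0.0
```

```bash
python3 -c "
from h import *
go([.5458,.179,.14],-151.4)"
```

```text
clock 0.7667 pos [ 0.3201 -0.3417  0.1945] rpy [ 179.9909    0.0038 -151.419 ] F [1.1966 0.2814 0.3069] open 0.08765691611406554 j [-22.6965   2.2096 -27.1569  -0.0099 -60.6382 -38.7177]
shift cm [-44.7296  34.9288   5.4621] rot [ 0.0091  0.0038 -0.019 ]
```

Scaled: -44.7 cm / 80 = -0.5588, 34.9 cm / 80 = 0.4363.

>>> {"name": "send_rows", "arguments": {"plan": [[[-0.5588, 0.4363, 0.0675, 0, 0, 0], [-0.5588, 0.4363, 0.0675, 0, 0, 0], [-0.5588, 0.4363, 0.0675, 0, 0, 0], [-0.5588, 0.4363, 0.0675, 0, 0, 0], [-0.5588, 0.4363, 0.0675, 0, 0, 0], [-0.5588, 0.4363, 0.0675, 0, 0, 0], [-0.5588, 0.4363, 0.0675, 0, 0, 0], [-0.5588, 0.4363, 0.0675, 0, 0, 0]]]}}

```text
clock: 1.43
tool_pos: [0.452, -0.037, 0.1633]
orientation: [-180.0, 0.0, -151.4]
force: [1.1, -0.5, 0.4]
opening: 0.0874
gripper_force: 0.0
```

```bash
python3 -c "
from h import *
go([.5458,.179,.14],-151.4)"
```

```text
clock 1.4333 pos [ 0.452  -0.037   0.1633] rpy [-179.9985    0.0272 -151.3705] F [ 1.063  -0.4861  0.3959] open 0.0874213384136654 j [ 20.3412   2.4776 -31.4169  -0.003  -56.0784 -81.7101]
shift cm [-18.5765  14.4626   2.3339] rot [-0.0015  0.0272  0.0295]
```

Scaled: -18.5 cm / 80 = -0.2313, 14.4 cm / 80 = 0.18.

>>> {"name": "send_rows", "arguments": {"plan": [[[-0.2313, 0.18, 0.0288, 0, 0, 0], [-0.2313, 0.18, 0.0288, 0, 0, 0], [-0.2313, 0.18, 0.0288, 0, 0, 0], [-0.2313, 0.18, 0.0288, 0, 0, 0], [-0.2313, 0.18, 0.0288, 0, 0, 0], [-0.2313, 0.18, 0.0288, 0, 0, 0], [-0.2313, 0.18, 0.0288, 0, 0, 0], [-0.2313, 0.18, 0.0288, 0, 0, 0]]]}}

```text
clock: 2.1
tool_pos: [0.5452, 0.1771, 0.1391]
orientation: [-180.0, -0.1, -151.3]
force: [-0.4, -0.5, -0.6]
opening: 0.0878
gripper_force: 0.0
```

```bash
python3 -c "
from h import *
go([.5458,.179,.017],-151.4)"
```

```text
clock 2.1 pos [0.5452 0.1771 0.1391] rpy [-179.9891   -0.1226 -151.2883] F [-0.3923 -0.4984 -0.5527] open 0.08779681124210624 j [ 37.5336  15.2826 -19.1295  -0.0097 -55.7108 -98.8164]
shift cm [-0.1722  0.1442 12.2056] rot [-0.011  -0.1226  0.1117]
```

Scaled: 12.2 cm / 80 = 0.1525, 12 cm / 80 = 0.15.

>>> {"name": "send_rows", "arguments": {"plan": [[[-0.0013, 0.0013, 0.0313, 0, 0, 0], [-0.0019, 0.0019, 0.0625, 0, 0, 0], [-0.0019, 0.0019, 0.0938, 0, 0, 0], [-0.0019, 0.0019, 0.1188, 0, 0, 0], [-0.0019, 0.0019, 0.1375, 0, 0, 0], [-0.0019, 0.0019, 0.15, 0, 0, 0], [-0.0019, 0.0019, 0.1525, 0, 0, 0], [-0.0019, 0.0019, 0.1525, 0, 0, 0]]]}}

```text
clock: 2.77
tool_pos: [0.5457, 0.1772, 0.0181]
orientation: [-180.0, -0.1, -151.4]
force: [-0.5, -0.2, 0.4]
opening: 0.0877
gripper_force: 0.0
```

```bash
python3 -c "
from h import *
go([.5458,.179,.017],-151.4)"
```

```text
clock 2.7667 pos [0.5457 0.1772 0.0181] rpy [-179.9882   -0.056  -151.4262] F [-0.4778 -0.1963  0.386 ] open 0.08767221085113432 j [ 37.5176  23.6578 -26.061    0.0046 -40.3384 -98.9472]
shift cm [-0.0915  0.1563  0.1138] rot [-0.0118 -0.056  -0.0262]
```

Scaled: 0.15 cm / 80 = 0.0019, -0.05 cm / 80 = -0.0006.

>>> {"name": "send_rows", "arguments": {"plan": [[[-0.0006, 0.0019, 0.0013, 0, 0, 0], [-0.0006, 0.0019, 0.0013, 0, 0, 0], [-0.0006, 0.0019, 0.0013, 0, 0, 0], [-0.0006, 0.0019, 0.0013, 0, 0, 0], [-0.0006, 0.0019, 0.0013, 0, 0, 0], [-0.0006, 0.0019, 0.0013, 0, 0, 0], [-0.0006, 0.0019, 0.0013, 0, 0, 0], [-0.0006, 0.0019, 0.0013, 0, 0, 0]]], "fingers": 0}}

```text
clock: 3.43
tool_pos: [0.5458, 0.1795, 0.0173]
orientation: [180.0, 0.0, -151.4]
force: [0.5, -0.8, 0.4]
opening: 0.0398
gripper_force: 0.0
```

```bash
python3 -c "
from h import *
go([.5458,.179,.16],-151.4)"
```

```text
clock 3.4333 pos [0.5458 0.1795 0.0173] rpy [ 179.9986    0.0047 -151.3977] F [ 0.5343 -0.7903  0.3986] open 0.03975223061707294 j [ 37.7065  23.7477 -26.0501  -0.0009 -40.1973 -99.1034]
shift cm [  0.0177  -0.0439 -14.2666] rot [0.0014 0.0047 0.0023]
```

>>> {"name": "send_rows", "arguments": {"plan": [[[0, 0, 0, 0, 0, 0], [0, 0, 0, 0, 0, 0], [0, 0, 0, 0, 0, 0], [0, 0, 0, 0, 0, 0], [0, 0, 0, 0, 0, 0]]]}}

```text
clock: 3.85
tool_pos: [0.5458, 0.1793, 0.0173]
orientation: [-180.0, -0.0, -151.4]
force: [1.5, -1.9, 0.7]
opening: 0.0273
gripper_force: 30.0
```

Scaled: -12 cm / 80 = -0.15, -11 cm / 80 = -0.1375.

>>> {"name": "send_rows", "arguments": {"plan": [[[0, 0, -0.0063, 0, 0, 0], [0, 0, -0.025, 0, 0, 0], [0, 0, -0.0625, 0, 0, 0], [0, 0, -0.1, 0, 0, 0], [0, 0, -0.1375, 0, 0, 0], [0, 0, -0.15, 0, 0, 0], [0, 0, -0.15, 0, 0, 0], [0, 0, -0.15, 0, 0, 0]]]}}

```text
clock: 4.52
tool_pos: [0.5452, 0.1795, 0.1369]
orientation: [180.0, 0.0, -151.4]
force: [-0.0, 0.1, -3.1]
opening: 0.0274
gripper_force: 30.0
```

```bash
python3 -c "
from h import *
go(fx(8,0,.137) if 0 else fx(.008,0,.137),-191.2)"
```

```text
clock 4.5167 pos [0.5452 0.1795 0.1369] rpy [ 179.9504    0.0091 -151.4213] F [-0.0391  0.1316 -3.1078] open 0.02739300867848543 j [ 37.716   15.4006 -19.2604  -0.0578 -55.3222 -99.1044]
shift cm [ 20.7516 -27.9927  -0.0336] rot [ 0.0508 -0.0085 39.7787]
```

Scaled: -23.6 cm / 80 = -0.295, -20.2 cm / 80 = -0.2525, 35 degrees / 180 = 0.1944.

>>> {"name": "send_rows", "arguments": {"plan": [[[0.0125, -0.0175, 0, 0, 0, 0.0111], [0.0375, -0.05, 0, 0, 0, 0.0333], [0.0625, -0.085, 0, 0, 0, 0.0556], [0.0938, -0.1263, 0, 0, 0, 0.0833], [0.125, -0.1688, 0, 0, 0, 0.1111], [0.1563, -0.2113, 0, 0, 0, 0.1389], [0.1875, -0.2525, 0, 0, 0, 0.1667], [0.2188, -0.295, 0, 0, 0, 0.1944]]]}}

```text
clock: 5.18
tool_pos: [0.5028, -0.1122, 0.1352]
orientation: [-180.0, -0.2, 173.3]
force: [1.0, -0.0, -3.1]
opening: 0.0272
gripper_force: 30.0
```

>>> {"name": "send_rows", "arguments": {"plan": [[[0, 0, 0, 0, 0, 0], [0, 0, 0, 0, 0, 0]]]}}

```text
clock: 5.35
tool_pos: [0.503, -0.1127, 0.1351]
orientation: [-180.0, -0.2, 173.3]
force: [0.6, -0.5, -2.9]
opening: 0.0274
gripper_force: 30.0
```

```bash
python3 -c "
from h import *
go(fx(.008,0,.137),-191.2)"
```

```text
clock 5.35 pos [ 0.503  -0.1127  0.1351] rpy [-179.9667   -0.2319  173.288 ] F [ 0.559  -0.4518 -2.8708] open 0.02737484207550524 j [   9.1885   10.3972  -26.3354   -0.0392  -53.4995 -105.8771]
shift cm [-0.0095 -5.3183 -0.1861] rot [-0.0424 -0.2304  4.4881]
```

Scaled: -5.3 cm / 80 = -0.0663, -4.9 cm / 80 = -0.0613, 4.5 degrees / 180 = 0.025.

>>> {"name": "send_rows", "arguments": {"plan": [[[0, -0.0163, 0, 0, 0, 0.0061], [0, -0.0338, 0, 0, -0.0006, 0.0122], [0, -0.05, 0, 0, -0.0011, 0.0189], [0, -0.0613, 0, 0, -0.0013, 0.0233], [0, -0.0663, 0, 0, -0.0013, 0.025], [0, -0.0663, 0, 0, -0.0013, 0.025], [0, -0.0663, 0, 0, -0.0013, 0.025]]]}}

```text
clock: 5.93
tool_pos: [0.4992, -0.1624, 0.1368]
orientation: [180.0, 0.2, 169.1]
force: [-0.4, 1.3, -2.9]
opening: 0.0272
gripper_force: 30.0
```

Run:
```python
from h import *
from plant import ctrl
go(fx(.008,0,.137),-191.2)
S={}
for n in("side","top"):
    S[n]=ctrl.snapshot(n); np.savez(n+"1.npz",**S[n])
a,b=S["top"]["img"],S["side"]["img"]
o=np.zeros((600,800,3),np.uint8)
k=lambda s,x,y,w,h:cv2.resize(s[y:y+h,x:x+w,::-1],None,fx=4,fy=4,interpolation=cv2.INTER_CUBIC)
o[:,:400]=k(a,325,150,100,150); o[:,400:]=k(b,140,170,100,150)
cv2.imwrite("pics/over.png",o)
```

```text
clock 5.9333 pos [ 0.4992 -0.1624  0.1368] rpy [179.9916   0.185  169.1305] F [-0.3777  1.3038 -2.8533] open 0.02724018912627819 j [   3.4345   10.9162  -25.435     0.0467  -53.4675 -104.3317]
shift cm [ 0.1747 -0.3514 -0.0196] rot [0.009  0.1849 0.3305]
```

View pics/over.png

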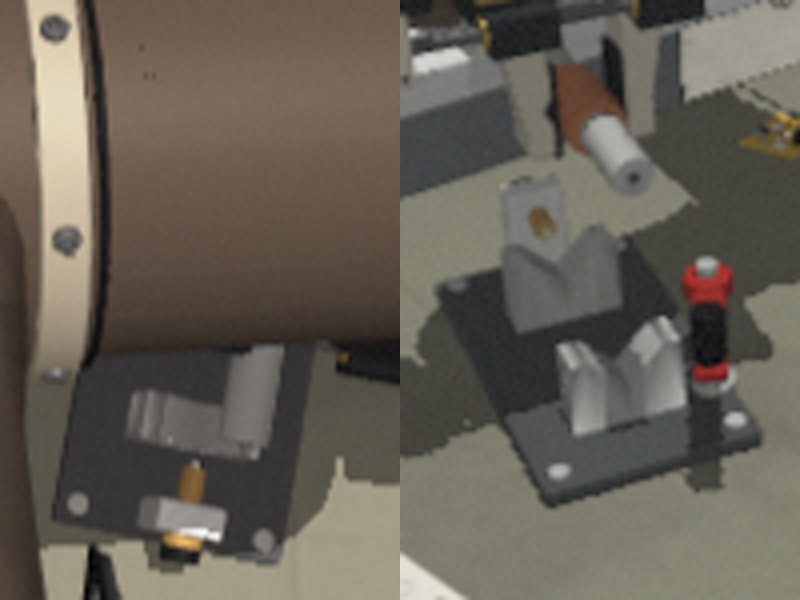

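The view shows the spindle held level above the fixture, with its far end face centred at crop (632,178), which is side pixel about (198,214.5). Its near end shows in the top view at about crop (245,445). I'll compute the spindle's offset in the grip.

Run:
```python
from h import *
s=load("side1");t=load("top1")
c,q=np.cos(np.radians(-10.87)),np.sin(np.radians(-10.87))
tcp=np.array([.4992,-.1624])
P=onz(s,(197.6,214.2),.1535); d=P[:2]-tcp; print("far end",P,"along",d@[c,q],"across",d@[-q,c])
# predict images
for off in(.062,.067,.072):
    e=tcp+off*np.array([c,q]); print(off,proj(s,[*e,.1535]))
# near end in top view: bottom edge of bright journal, in crop ~ (245,447)
for v in(259,261,263):
    P=onz(t,(385.5,v),.1535); d=P[:2]-tcp; print("near end",P,d@[c,q],d@[-q,c])
h=cv2.cvtColor(s["img"],cv2.COLOR_RGB2HSV);m=cv2.inRange(h,(3,90,40),(17,255,255)); k,l,st,ce=cv2.connectedComponentsWithStats(m); print([(st[i].tolist(),ce[i]) for i in range(1,k) if st[i,4]>60 and ce[i][0]<230])
```

```text
far end [ 0.5651 -0.1763  0.1535] along 0.06730103367032662 across -0.0012731766991144252
0.062 [197.2547 212.6075]
0.067 [198.2437 213.9494]
0.072 [199.241  215.3024]
near end [ 0.4358 -0.1498  0.1535] -0.06465357190977788 0.00043755175154959816
near end [ 0.4327 -0.1497  0.1535] -0.06769395770319901 -4.801874576992535e-05
near end [ 0.4296 -0.1496  0.1535] -0.07073089851113672 -0.000533039055242249
[([179, 186, 18, 22, 192], array([184.9062, 194.4479]))]
```

Scaled: 6 cm / 80 = 0.075, 4 cm / 80 = 0.05, 0.33 degrees / 180 = 0.0018.

>>> {"name": "send_rows", "arguments": {"plan": [[[0.0006, -0.0013, 0, 0, 0.0006, 0.0006], [0.0013, -0.0025, 0, 0, 0.0006, 0.0011], [0.0019, -0.0038, 0, 0, 0.001, 0.0018], [0.0019, -0.0038, 0.025, 0, 0.001, 0.0018], [0.0019, -0.0038, 0.05, 0, 0.001, 0.0018], [0.0019, -0.0038, 0.075, 0, 0.001, 0.0018], [0.0019, -0.0038, 0.075, 0, 0.001, 0.0018], [0.0019, -0.0038, 0.075, 0, 0.001, 0.0018]]]}}

```text
clock: 6.7
tool_pos: [0.4969, -0.1656, 0.0768]
orientation: [-180.0, -0.1, 168.8]
force: [0.2, 0.4, -2.6]
opening: 0.0273
gripper_force: 30.0
```

```bash
python3 -c "
from h import *
go(fx(.008,0,.040),-191.2)"
```

```text
clock 6.7 pos [ 0.4969 -0.1656  0.0768] rpy [-179.9664   -0.0843  168.7829] F [ 0.2012  0.39   -2.6273] open 0.027337260159811656 j [   3.0547   15.1296  -29.3313    0.0164  -45.629  -104.2833]
shift cm [-0.0005  0.0094  3.683 ] rot [-0.0336 -0.0843 -0.017 ]
```

Scaled: 4.2 cm / 80 = 0.0525, 4.1 cm / 80 = 0.0513.

>>> {"name": "send_rows", "arguments": {"plan": [[[0, 0, 0.0125, 0, 0, 0], [0, 0, 0.025, 0, 0, 0], [0, 0, 0.0375, 0, 0, 0], [0, 0, 0.045, 0, 0, 0], [0, 0, 0.0488, 0, 0, 0], [0, 0, 0.0513, 0, 0, 0], [0, 0, 0.0525, 0, 0, 0], [0, 0, 0.0525, 0, 0, 0]]]}}

```text
clock: 7.37
tool_pos: [0.4977, -0.1656, 0.0352]
orientation: [180.0, 0.0, 168.8]
force: [0.3, 0.9, -3.3]
opening: 0.0274
gripper_force: 30.0
```

Scaled: 0.1 cm / 80 = 0.0013, 0.05 cm / 80 = 0.0006.

>>> {"name": "send_rows", "arguments": {"plan": [[[0, 0, 0.0006, 0, 0, 0], [0, 0, 0.0013, 0, 0, 0], [0, 0, 0.0013, 0, 0, 0], [0, 0, 0.0013, 0, 0, 0]]]}}

```text
clock: 7.7
tool_pos: [0.4977, -0.1655, 0.0345]
orientation: [180.0, 0.1, 168.8]
force: [-0.1, -0.4, -2.9]
opening: 0.027
gripper_force: 30.0
```

>>> {"name": "send_rows", "arguments": {"plan": [[[0, 0, 0.0006, 0, 0, 0], [0, 0, 0.0013, 0, 0, 0], [0, 0, 0.0019, 0, 0, 0], [0, 0, 0.0025, 0, 0, 0], [0, 0, 0.0025, 0, 0, 0]]]}}

```text
clock: 8.12
tool_pos: [0.4975, -0.1655, 0.0321]
orientation: [180.0, 0.0, 168.8]
force: [-1.7, -0.7, -2.6]
opening: 0.0273
gripper_force: 30.0
```

Scaled: 0.1 cm / 80 = 0.0013, 0.05 cm / 80 = 0.0006.

>>> {"name": "send_rows", "arguments": {"plan": [[[0, 0, 0.0006, 0, 0, 0], [0, 0, 0.0013, 0, 0, 0], [0, 0, 0.0013, 0, 0, 0], [0, 0, 0.0013, 0, 0, 0]]]}}

```text
clock: 8.45
tool_pos: [0.4976, -0.1655, 0.0312]
orientation: [180.0, 0.0, 168.8]
force: [0.3, -0.4, -2.2]
opening: 0.0271
gripper_force: 30.0
```

Scaled: 0.1 cm / 80 = 0.0013, 0.05 cm / 80 = 0.0006.

>>> {"name": "send_rows", "arguments": {"plan": [[[0, 0, 0.0006, 0, 0, 0], [0, 0, 0.0013, 0, 0, 0], [0, 0, 0.0013, 0, 0, 0], [0, 0, 0.0013, 0, 0, 0]]]}}

```text
clock: 8.78
tool_pos: [0.4975, -0.1656, 0.0302]
orientation: [180.0, 0.0, 168.8]
force: [-0.0, -0.3, -2.4]
opening: 0.0274
gripper_force: 30.0
```

Scaled: 0.05 cm / 80 = 0.0006, 0.03 cm / 80 = 0.0004.

>>> {"name": "send_rows", "arguments": {"plan": [[[0, 0, 0.0004, 0, 0, 0], [0, 0, 0.0006, 0, 0, 0], [0, 0, 0.0006, 0, 0, 0], [0, 0, 0.0006, 0, 0, 0]]]}}

```text
clock: 9.12
tool_pos: [0.4976, -0.1655, 0.0298]
orientation: [180.0, 0.0, 168.8]
force: [-0.6, -0.6, -2.7]
opening: 0.0272
gripper_force: 30.0
```

Scaled: 0.05 cm / 80 = 0.0006, 0.03 cm / 80 = 0.0004.

>>> {"name": "send_rows", "arguments": {"plan": [[[0, 0, 0.0004, 0, 0, 0], [0, 0, 0.0006, 0, 0, 0], [0, 0, 0.0006, 0, 0, 0], [0, 0, 0.0006, 0, 0, 0]]]}}

```text
clock: 9.45
tool_pos: [0.4977, -0.1657, 0.0295]
orientation: [180.0, 0.1, 168.8]
force: [-0.1, -1.8, -0.2]
opening: 0.0269
gripper_force: 30.0
```

Scaled: 0.05 cm / 80 = 0.0006, 0.03 cm / 80 = 0.0004.

>>> {"name": "send_rows", "arguments": {"plan": [[[0, 0, 0.0004, 0, 0, 0], [0, 0, 0.0006, 0, 0, 0], [0, 0, 0.0006, 0, 0, 0], [0, 0, 0.0006, 0, 0, 0]]]}}

```text
clock: 9.78
tool_pos: [0.4977, -0.1658, 0.0292]
orientation: [-180.0, 0.1, 168.8]
force: [-2.5, -2.1, 5.2]
opening: 0.0271
gripper_force: 30.0
```

>>> {"name": "send_rows", "arguments": {"plan": [[[0, 0, 0, 0, 0, 0], [0, 0, 0, 0, 0, 0], [0, 0, 0, 0, 0, 0], [0, 0, 0, 0, 0, 0]]], "fingers": 0.45}}

```text
clock: 10.12
tool_pos: [0.4977, -0.1654, 0.0287]
orientation: [180.0, 0.1, 168.8]
force: [0.2, -1.0, 0.7]
opening: 0.0392
gripper_force: 0.0
```

>>> {"name": "send_rows", "arguments": {"plan": [[[0, 0, 0, 0, 0, 0], [0, 0, 0, 0, 0, 0], [0, 0, 0, 0, 0, 0], [0, 0, 0, 0, 0, 0], [0, 0, 0, 0, 0, 0], [0, 0, 0, 0, 0, 0]]], "fingers": 0}}

```text
clock: 10.62
tool_pos: [0.4976, -0.1658, 0.0288]
orientation: [-180.0, 0.0, 168.8]
force: [0.1, -4.1, -0.9]
opening: 0.0275
gripper_force: 30.0
```

```bash
python3 -c "
from h import *
go(fx(.008,0,.0293),-191.2)"
```

```text
clock 10.6167 pos [ 0.4976 -0.1658  0.0288] rpy [-179.9977    0.0476  168.7712] F [ 0.0555 -4.1036 -0.8701] open 0.02754206361429174 j [   3.036    19.0582  -32.0172    0.0222  -38.879  -104.2821]
shift cm [ 0.0735  0.0077 -0.0538] rot [-0.0023  0.0476 -0.0288]
```

Scaled: 0.2 cm / 80 = 0.0025, -0.05 cm / 80 = -0.0006.

>>> {"name": "send_rows", "arguments": {"plan": [[[0, -0.0003, 0, 0, 0, 0], [0, -0.0005, 0, 0, 0, 0], [0, -0.0006, 0, 0, 0, 0], [0, -0.0006, 0, 0, 0, 0], [0.0006, -0.0006, 0, 0, 0, 0], [0.0013, -0.0006, 0, 0, 0, 0], [0.0019, -0.0006, 0, 0, 0, 0], [0.0025, -0.0006, 0, 0, 0, 0]]]}}

```text
clock: 11.28
tool_pos: [0.4957, -0.1655, 0.0288]
orientation: [180.0, 0.1, 168.8]
force: [1.9, 1.4, -0.8]
opening: 0.0271
gripper_force: 30.0
```

Scaled: 0.15 cm / 80 = 0.0019, 0.1 cm / 80 = 0.0013.

>>> {"name": "send_rows", "arguments": {"plan": [[[0.0006, 0, 0, 0, 0, 0], [0.0013, 0, 0, 0, 0, 0], [0.0019, 0, 0, 0, 0, 0], [0.0019, 0, 0, 0, 0, 0]]]}}

```text
clock: 11.62
tool_pos: [0.4941, -0.1652, 0.0288]
orientation: [180.0, 0.1, 168.8]
force: [1.2, 2.2, -1.0]
opening: 0.0271
gripper_force: 30.0
```

Scaled: 0.05 cm / 80 = 0.0006, 0.03 cm / 80 = 0.0004.

>>> {"name": "send_rows", "arguments": {"plan": [[[0.0004, 0.0003, 0, 0, 0, 0], [0.0006, 0.0003, 0, 0, 0, 0], [0.0006, 0.0003, 0, 0, 0, 0], [0.0006, 0.0003, 0, 0, 0, 0]]]}}

```text
clock: 11.95
tool_pos: [0.4936, -0.1651, 0.0288]
orientation: [180.0, 0.0, 168.8]
force: [0.5, 1.0, -1.2]
opening: 0.0269
gripper_force: 30.0
```

>>> {"name": "send_rows", "arguments": {"plan": [[[0.0004, 0, 0, 0, 0, 0], [0.0006, 0, 0, 0, 0, 0], [0.0006, 0, 0, 0, 0, 0], [0.0006, 0, 0, 0, 0, 0]]]}}

```text
clock: 12.28
tool_pos: [0.4931, -0.165, 0.0288]
orientation: [180.0, 0.0, 168.8]
force: [1.4, 0.5, -1.0]
opening: 0.0277
gripper_force: 30.0
```

>>> {"name": "send_rows", "arguments": {"plan": [[[0.0004, 0, 0, 0, 0, 0], [0.0006, 0, 0, 0, 0, 0], [0.0006, 0, 0, 0, 0, 0], [0.0006, 0, 0, 0, 0, 0]]]}}

```text
clock: 12.62
tool_pos: [0.4926, -0.1649, 0.0288]
orientation: [180.0, 0.1, 168.8]
force: [1.7, -0.4, -1.2]
opening: 0.0274
gripper_force: 30.0
```

Scaled: 0.05 cm / 80 = 0.0006, 0.03 cm / 80 = 0.0004.

>>> {"name": "send_rows", "arguments": {"plan": [[[0.0004, 0, 0, 0, 0, 0], [0.0006, 0, 0, 0, 0, 0], [0.0006, 0, 0, 0, 0, 0], [0.0006, 0, 0, 0, 0, 0]]]}}

```text
clock: 12.95
tool_pos: [0.4921, -0.1648, 0.0288]
orientation: [180.0, 0.0, 168.8]
force: [1.1, -0.4, -1.5]
opening: 0.0275
gripper_force: 30.0
```

Scaled: 0.05 cm / 80 = 0.0006, 0.03 cm / 80 = 0.0004.

>>> {"name": "send_rows", "arguments": {"plan": [[[0.0004, 0, 0, 0, 0, 0], [0.0006, 0, 0, 0, 0, 0], [0.0006, 0, 0, 0, 0, 0], [0.0006, 0, 0, 0, 0, 0]]]}}

```text
clock: 13.28
tool_pos: [0.4916, -0.1647, 0.0288]
orientation: [180.0, 0.0, 168.8]
force: [1.9, -0.0, -2.1]
opening: 0.0271
gripper_force: 30.0
```

Scaled: 0.05 cm / 80 = 0.0006, 0.03 cm / 80 = 0.0004.

>>> {"name": "send_rows", "arguments": {"plan": [[[0.0004, 0, 0, 0, 0, 0], [0.0006, 0, 0, 0, 0, 0], [0.0006, 0, 0, 0, 0, 0], [0.0006, 0, 0, 0, 0, 0]]]}}

```text
clock: 13.62
tool_pos: [0.4911, -0.1646, 0.0288]
orientation: [180.0, 0.0, 168.8]
force: [2.2, -0.8, -0.7]
opening: 0.0272
gripper_force: 30.0
```

Scaled: 0.05 cm / 80 = 0.0006, 0.03 cm / 80 = 0.0004.

>>> {"name": "send_rows", "arguments": {"plan": [[[0.0004, 0, 0, 0, 0, 0], [0.0006, 0, 0, 0, 0, 0], [0.0006, 0, 0, 0, 0, 0], [0.0006, 0, 0, 0, 0, 0]]]}}

```text
clock: 13.95
tool_pos: [0.4907, -0.1645, 0.0288]
orientation: [180.0, 0.1, 168.8]
force: [2.1, 0.3, -2.0]
opening: 0.0273
gripper_force: 30.0
```

Scaled: 0.05 cm / 80 = 0.0006, 0.03 cm / 80 = 0.0004.

>>> {"name": "send_rows", "arguments": {"plan": [[[0.0004, 0, 0, 0, 0, 0], [0.0006, 0, 0, 0, 0, 0], [0.0006, 0, 0, 0, 0, 0], [0.0006, 0, 0, 0, 0, 0]]]}}

```text
clock: 14.28
tool_pos: [0.4906, -0.1644, 0.0289]
orientation: [180.0, 0.1, 168.8]
force: [5.0, -1.6, -3.9]
opening: 0.027
gripper_force: 30.0
```

>>> {"name": "send_rows", "arguments": {"plan": [[[0.0003, 0, 0, 0, 0, 0], [0.0004, 0, 0, 0, 0, 0], [0.0004, 0, 0, 0, 0, 0], [0.0004, 0, 0, 0, 0, 0]]]}}

```text
clock: 14.62
tool_pos: [0.4906, -0.1644, 0.029]
orientation: [180.0, 0.1, 168.8]
force: [4.0, -1.9, -2.8]
opening: 0.0272
gripper_force: 30.0
```

>>> {"name": "send_rows", "arguments": {"plan": [[[0, 0, 0, 0, 0, 0], [0, 0, 0, 0, 0, 0], [0, 0, 0, 0, 0, 0]]]}}

```text
clock: 14.87
tool_pos: [0.4907, -0.1644, 0.029]
orientation: [180.0, 0.1, 168.8]
force: [4.9, -2.0, -3.8]
opening: 0.0275
gripper_force: 30.0
```

Scaled: 0.04 cm / 80 = 0.0005, 0.02 cm / 80 = 0.0003.

>>> {"name": "send_rows", "arguments": {"plan": [[[0.0003, 0, 0, 0, 0, 0], [0.0005, 0, 0, 0, 0, 0], [0.0005, 0, 0, 0, 0, 0], [0.0005, 0, 0, 0, 0, 0]]]}}

```text
clock: 15.2
tool_pos: [0.4907, -0.1643, 0.0291]
orientation: [180.0, 0.2, 168.8]
force: [5.2, -3.6, -3.4]
opening: 0.0274
gripper_force: 30.0
```

>>> {"name": "send_rows", "arguments": {"plan": [[[0, 0, 0, 0, 0, 0], [0, 0, 0, 0, 0, 0], [0, 0, 0, 0, 0, 0]]]}}

```text
clock: 15.45
tool_pos: [0.4907, -0.1643, 0.0291]
orientation: [180.0, 0.2, 168.8]
force: [5.1, -2.1, -2.8]
opening: 0.0272
gripper_force: 30.0
```

```bash
python3 -c "
from h import *
from plant import ctrl
go(fx(.008,0,.0293),-191.2)
print(ctrl.get_obs()['moment'])
S=ctrl.snapshot('side');b=S['img'];np.savez('side2.npz',**S)
cv2.imwrite('pics/home.png',cv2.resize(b[190:300,140:260,::-1],None,fx=5,fy=5,interpolation=cv2.INTER_CUBIC))
"
```

```text
clock 15.45 pos [ 0.4907 -0.1643  0.0291] rpy [179.9812   0.1661 168.7998] F [ 5.1145 -2.1363 -2.8043] open 0.027238450643881845 j [   3.2581   18.4365  -32.9859    0.0375  -38.412  -104.4876]
shift cm [-0.6298  0.0002 -0.0147] rot [ 0.0188  0.1661 -0.0002]
[-0.8845 -2.0966  0.075 ]
```

View pics/home.png

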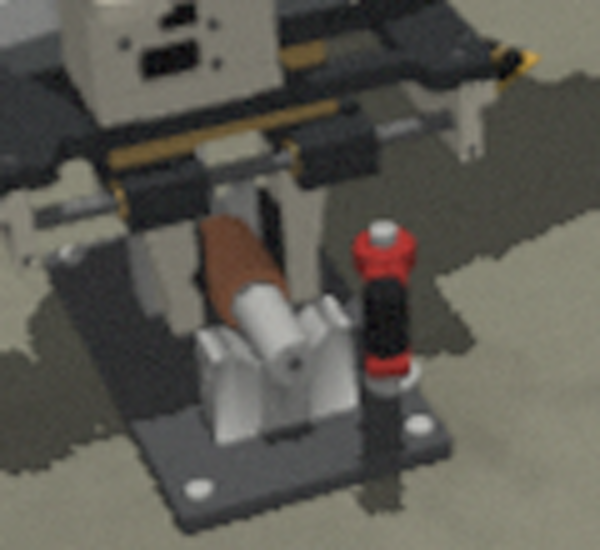

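The spindle lies in the Vs with its far end face at crop (293,362). The clamp is still open, with its knob at (385,320). I'll press a bit more firmly and take up the slight lift.

Scaled: 0.05 cm / 80 = 0.0006, 0.04 cm / 80 = 0.0005.

>>> {"name": "send_rows", "arguments": {"plan": [[[0.0003, 0, 0.0003, 0, 0, 0], [0.0005, 0, 0.0004, 0, 0, 0], [0.0006, 0, 0.0004, 0, 0, 0], [0.0006, 0, 0.0004, 0, 0, 0], [0.0006, 0, 0.0004, 0, 0, 0]]]}}

```text
clock: 15.92
tool_pos: [0.4907, -0.1643, 0.029]
orientation: [180.0, 0.2, 168.8]
force: [5.9, -3.4, -3.5]
opening: 0.0271
gripper_force: 30.0
```

>>> {"name": "send_rows", "arguments": {"plan": [[[0, 0, 0, 0, 0, 0], [0, 0, 0, 0, 0, 0], [0, 0, 0, 0, 0, 0]]]}}

```text
clock: 16.17
tool_pos: [0.4907, -0.1643, 0.029]
orientation: [180.0, 0.2, 168.8]
force: [6.2, -2.6, -2.9]
opening: 0.0271
gripper_force: 30.0
```

>>> {"name": "send_rows", "arguments": {"plan": [[[0.0003, -0.0001, 0, 0, 0, 0], [0.0005, -0.0003, 0.0001, 0, 0, 0], [0.0008, -0.0003, 0.0003, 0, 0, 0], [0.001, -0.0003, 0.0003, 0, 0, 0], [0.001, -0.0003, 0.0003, 0, 0, 0], [0.001, -0.0003, 0.0003, 0, 0, 0]]]}}

```text
clock: 16.67
tool_pos: [0.4907, -0.1643, 0.0291]
orientation: [180.0, 0.3, 168.8]
force: [7.9, -2.2, -3.6]
opening: 0.0271
gripper_force: 30.0
```

>>> {"name": "send_rows", "arguments": {"plan": [[[0, 0, 0, 0, 0, 0], [0, 0, 0, 0, 0, 0], [0, 0, 0, 0, 0, 0]]]}}

```text
clock: 16.92
tool_pos: [0.4907, -0.1643, 0.0291]
orientation: [180.0, 0.3, 168.8]
force: [8.2, -2.5, -2.8]
opening: 0.0274
gripper_force: 30.0
```

>>> {"name": "send_rows", "arguments": {"plan": [[[0, 0, 0, 0, 0, 0], [0, 0, 0, 0, 0, 0], [0, 0, 0, 0, 0, 0], [0, 0, 0, 0, 0, 0], [0, 0, 0, 0, 0, 0]]], "fingers": 0.7}}

```text
clock: 17.33
tool_pos: [0.4875, -0.1642, 0.0281]
orientation: [180.0, -0.0, 168.8]
force: [0.4, -0.8, 0.1]
opening: 0.055
gripper_force: 0.0
```

Scaled: -12 cm / 80 = -0.15, -10 cm / 80 = -0.125.

>>> {"name": "send_rows", "arguments": {"plan": [[[-0.0019, 0, -0.0038, 0, 0, 0], [-0.0019, 0, -0.0188, 0, 0, 0], [-0.0019, 0, -0.05, 0, 0, 0], [-0.0019, 0, -0.0875, 0, 0, 0], [-0.0019, 0, -0.125, 0, 0, 0], [-0.0019, 0, -0.15, 0, 0, 0], [-0.0019, 0, -0.15, 0, 0, 0]]]}}

```text
clock: 17.92
tool_pos: [0.4921, -0.1648, 0.1532]
orientation: [180.0, 0.5, 168.8]
force: [1.6, 0.4, -0.4]
opening: 0.0612
gripper_force: 0.0
```

```bash
python3 -c "
from h import *
from plant import ctrl
go(fx(.008,0,.15),-191.2)
S=ctrl.snapshot('side');b=S['img'];np.savez('side3.npz',**S)
cv2.imwrite('pics/rel.png',cv2.resize(b[190:300,140:260,::-1],None,fx=5,fy=5,interpolation=cv2.INTER_CUBIC))
"
```

```text
clock 17.9167 pos [ 0.4921 -0.1648  0.1532] rpy [179.9523   0.4759 168.8225] F [ 1.6207  0.4274 -0.3804] open 0.0611620872231456 j [   3.2301    9.1904  -25.1784    0.088   -55.1585 -104.4573]
shift cm [-0.4771  0.0187  0.3223] rot [0.0478 0.4759 0.0227]
```

View pics/rel.png

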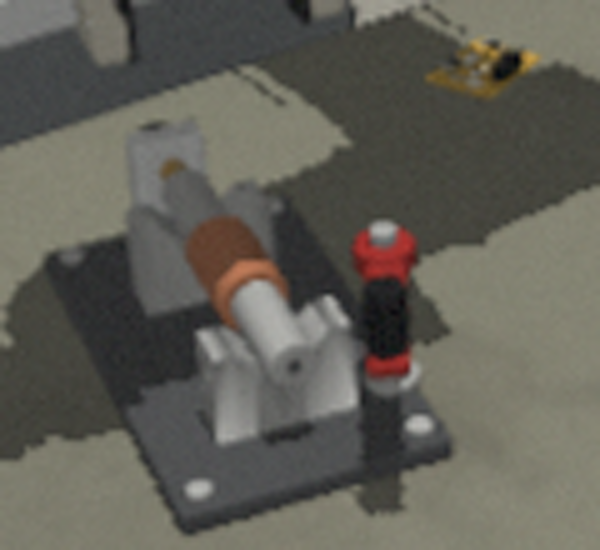

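The spindle rests in both Vs with its end against the brass screw at crop (170,165). The far end face is unchanged at (293,362), so releasing it didn't move it. Next I'll straddle the clamp knob and swing it round.

```bash
cat >> h.py <<'E'
def arc(th,z,lead=0):
    a=np.radians(th); p=fx(.046+.066*np.cos(a),.045-.066*np.sin(a),z)
    return p,FY-th
E
python3 -c "
from h import *
p,y=arc(19.3,.135);print(p,y);go(p,y)
s=load('side3');t=load('top0')
h=s['img'].astype(int); 
print(tri(t,(325+228/4-.4,150+58/4-.4),s,(140+385/5,190+285/5)),proj(s,[*p[:2],.1]),proj(s,[*p[:2],.072]),proj(t,[*p[:2],.1]),proj(t,[*p[:2],.072]))"
```

```text
[ 0.5997 -0.1623  0.135 ] -30.5
clock 17.9667 pos [ 0.491  -0.1645  0.1509] rpy [179.9357   0.3288 168.7853] F [ 0.1524  0.2747 -1.4762] open 0.06124551415432124 j [   3.2303    9.3097  -25.3405    0.0241  -55.0153 -104.4585]
shift cm [-10.6128   2.332    1.6557] rot [  -0.4458    0.1686 -160.7139]
(array([ 0.5981, -0.1609,  0.0968]), np.float64(0.000680814911987523)) [216.9447 246.1851] [217.7278 259.2471] [382.9511 162.8459] [379.557  166.2671]
```

Scaled: -10.6 cm / 80 = -0.1325, 2.3 cm / 80 = 0.0288, -160 degrees / 180 = -0.8889.

>>> {"name": "send_rows", "arguments": {"plan": [[[-0.1325, 0.0288, 0.0125, 0, 0, -0.8889], [-0.1325, 0.0288, 0.0125, 0, 0, -0.8889], [-0.1325, 0.0288, 0.0125, 0, 0, -0.8889], [-0.1325, 0.0288, 0.0125, 0, 0, -0.8889], [-0.1325, 0.0288, 0.0125, 0, 0, -0.8889], [-0.1325, 0.0288, 0.0125, 0, 0, -0.8889], [-0.1325, 0.0288, 0.0125, 0, 0, -0.8889], [-0.1325, 0.0288, 0.0125, 0, 0, -0.8889]]], "fingers": 0.4}}

```text
clock: 18.63
tool_pos: [0.5972, -0.1625, 0.1368]
orientation: [179.9, -0.1, -133.6]
force: [0.6, 0.1, -0.5]
opening: 0.0352
gripper_force: 0.0
```

```bash
python3 -c "
from h import *
p,y=arc(19.3,.135);go(p,y)"
```

```text
clock 18.6333 pos [ 0.5972 -0.1625  0.1368] rpy [ 179.9234   -0.0572 -133.5883] F [ 0.6333  0.1308 -0.5293] open 0.03522492937306074 j [  2.8212  19.3804 -13.454   -0.0191 -57.2598 -46.3992]
shift cm [-0.1872 -0.1669  0.1843] rot [   0.1061    0.028  -103.0883]
```

Scaled: -103 degrees / 180 = -0.5722.

>>> {"name": "send_rows", "arguments": {"plan": [[[0, 0, 0, 0, 0, -0.5722], [0, 0, 0, 0, 0, -0.5722], [0, 0, 0, 0, 0, -0.5722], [0, 0, 0, 0, 0, -0.5722], [0, 0, 0, 0, 0, -0.5722], [0, 0, 0, 0, 0, -0.5722], [0, 0, 0, 0, 0, -0.5722], [0, 0, 0, 0, 0, -0.5722]]]}}

```text
clock: 19.3
tool_pos: [0.5972, -0.1625, 0.1371]
orientation: [179.9, 0.0, -76.3]
force: [0.2, 0.3, 0.6]
opening: 0.0353
gripper_force: 0.0
```

Scaled: -44 degrees / 180 = -0.2444.

>>> {"name": "send_rows", "arguments": {"plan": [[[0, 0, 0, 0, 0, -0.2444], [0, 0, 0, 0, 0, -0.2444], [0, 0, 0, 0, 0, -0.2444], [0, 0, 0, 0, 0, -0.2444], [0, 0, 0, 0, 0, -0.2444], [0, 0, 0, 0, 0, -0.2444], [0, 0, 0, 0, 0, -0.2444], [0, 0, 0, 0, 0, -0.2444]]]}}

```text
clock: 19.97
tool_pos: [0.5975, -0.1625, 0.1374]
orientation: [180.0, 0.0, -32.8]
force: [-0.5, -0.0, -0.1]
opening: 0.035
gripper_force: 0.0
```

```bash
python3 -c "
from h import *
p,y=arc(19.3,.135);go(p,y)"
```

```text
clock 19.9667 pos [ 0.5975 -0.1625  0.1374] rpy [179.9829   0.0387 -32.7745] F [-0.5197 -0.0031 -0.1114] open 0.034968928345223214 j [  2.8211  19.3392 -13.4345  -0.0102 -57.2677  54.4099]
shift cm [ 0.1779 -0.1437  0.2426] rot [ 0.0164  0.039  -2.2745]
```

Scaled: 5.5 cm / 80 = 0.0688, 5 cm / 80 = 0.0625, -2 degrees / 180 = -0.0111.

>>> {"name": "send_rows", "arguments": {"plan": [[[0.0013, -0.0013, 0.0125, 0, 0, -0.0111], [0.0013, -0.0013, 0.025, 0, 0, -0.0111], [0.0013, -0.0013, 0.0375, 0, 0, -0.0111], [0.0013, -0.0013, 0.05, 0, 0, -0.0111], [0.0013, -0.0013, 0.0625, 0, 0, -0.0111], [0.0013, -0.0013, 0.0688, 0, 0, -0.0111], [0.0013, -0.0013, 0.0688, 0, 0, -0.0111]]]}}

```text
clock: 20.55
tool_pos: [0.5984, -0.1622, 0.0815]
orientation: [179.9, 0.1, -30.7]
force: [-0.1, 0.5, 0.6]
opening: 0.0353
gripper_force: 0.0
```

>>> {"name": "send_rows", "arguments": {"plan": [[[0, 0, 0, 0, 0, 0], [0, 0, 0, 0, 0, 0], [0, 0, 0, 0, 0, 0]]], "fingers": 0.28}}

```text
clock: 20.8
tool_pos: [0.5999, -0.1622, 0.084]
orientation: [-179.9, -0.1, -30.6]
force: [-0.2, 0.7, -0.6]
opening: 0.0255
gripper_force: 0.0
```

```bash
python3 -c "
from h import *
for th in (25,32,39,46,53,60,67,74):
    p,y=arc(th,.082);print(th);go(p,y)" | grep -v ^clock; python3 -c "
from h import *
go([0,0,0],0)"
```

```text
25
shift cm [-0.0429  0.6678  0.1996] rot [-0.0582 -0.0963  5.565 ]
32
shift cm [-0.1699  1.4636  0.1986] rot [-0.0641 -0.0927 12.565 ]
39
shift cm [-0.3928  2.238   0.1975] rot [-0.0698 -0.0889 19.565 ]
46
shift cm [-0.7086  2.9794  0.1963] rot [-0.0754 -0.0848 26.565 ]
53
shift cm [-1.1123  3.6768  0.1949] rot [-0.0809 -0.0805 33.565 ]
60
shift cm [-1.598   4.3199  0.1935] rot [-0.0862 -0.0759 40.565 ]
67
shift cm [-2.1584  4.8989  0.192 ] rot [-0.0914 -0.0711 47.565 ]
74
shift cm [-2.7852  5.4053  0.1904] rot [-0.0965 -0.066  54.565 ]
clock 20.8 pos [ 0.5999 -0.1622  0.084 ] rpy [-179.9466   -0.099   -30.635 ] F [-0.173   0.7455 -0.5805] open 0.025514958529007516 j [  2.8496  22.5382 -16.5716   0.013  -50.7781  56.5072]
shift cm [-59.8984  16.6163   8.2813] rot [ -0.0257  -0.1109 -30.635 ]
```

Scaled: 3 cm / 80 = 0.0375, 2.6 cm / 80 = 0.0325, 2.5 degrees / 180 = 0.0139.

>>> {"name": "send_rows", "arguments": {"plan": [[[0, 0.0038, 0.0013, 0, 0, 0.0139], [0, 0.0088, 0.0013, 0, 0, 0.0306], [-0.0013, 0.0138, 0.0013, 0, 0, 0.05], [-0.0025, 0.0188, 0.0013, 0, 0, 0.0694], [-0.0038, 0.0238, 0.0013, 0, 0, 0.0889], [-0.005, 0.0275, 0.0013, 0, 0, 0.1083], [-0.0063, 0.0325, 0.0013, 0, 0, 0.1278], [-0.0088, 0.0375, 0.0013, 0, 0, 0.1472]]]}}

```text
clock: 21.47
tool_pos: [0.5789, -0.1845, 0.0831]
orientation: [-179.9, -0.1, -57.3]
force: [1.6, 1.3, -1.2]
opening: 0.0244
gripper_force: 0.8
```

```bash
python3 -c "
from h import *
for th in (50,54,58,62,66,70,74,78):
    p,y=arc(th,.082);print(th);go(p,y)" | grep -v ^clock; python3 -c "
from h import *
go([0,0,0],0)"
```

```text
50
shift cm [-0.0511  0.476   0.1133] rot [-0.1511 -0.0861  3.8981]
54
shift cm [-0.0984  0.9342  0.1121] rot [-0.1541 -0.0808  7.8981]
58
shift cm [-0.1776  1.3881  0.1108] rot [-0.157  -0.0754 11.8981]
62
shift cm [-0.2882  1.8352  0.1095] rot [-0.1598 -0.07   15.8981]
66
shift cm [-0.4298  2.2736  0.1081] rot [-0.1624 -0.0645 19.8981]
70
shift cm [-0.6016  2.7011  0.1067] rot [-0.1649 -0.0589 23.8981]
74
shift cm [-0.8028  3.1155  0.1053] rot [-0.1673 -0.0533 27.8981]
78
shift cm [-1.0325  3.5148  0.1039] rot [-0.1696 -0.0475 31.8981]
clock 21.4667 pos [ 0.5789 -0.1845  0.0831] rpy [-179.8519   -0.0911  -57.302 ] F [ 1.5981  1.3028 -1.1999] open 0.02439722246883039 j [  0.7246  21.4421 -18.4895  -0.0014 -49.8945  31.9745]
shift cm [-46.8131  38.7744   8.14  ] rot [ -0.09    -0.1575 -57.3018]
```

Scaled: 1.8 cm / 80 = 0.0225, 1.2 cm / 80 = 0.015, 16 degrees / 180 = 0.0889.

>>> {"name": "send_rows", "arguments": {"plan": [[[0, 0.0025, 0, 0, 0, 0.0111], [0, 0.0063, 0, 0, 0, 0.0222], [-0.0013, 0.0088, 0, 0, 0, 0.0333], [-0.0013, 0.0113, 0, 0, 0, 0.0444], [-0.0013, 0.015, 0, 0, 0, 0.0556], [-0.0025, 0.0175, 0, 0, 0, 0.0667], [-0.0025, 0.02, 0, 0, 0, 0.0778], [-0.0038, 0.0225, 0, 0, 0, 0.0889]]]}}

```text
clock: 22.13
tool_pos: [0.5629, -0.1917, 0.0834]
orientation: [-179.8, -0.1, -73.2]
force: [4.9, 0.1, -2.7]
opening: 0.0246
gripper_force: 2.1
```

```bash
python3 -c "
from h import *
for th in (66,70,74,78,82,86,90,94,98):
    p,y=arc(th,.082);print(th);go(p,y)" | grep -v ^clock; python3 -c "
from h import *
go([0,0,0],0)"
```

```text
66
shift cm [-0.0155  0.5573  0.1327] rot [-0.2404 -0.0674  3.9784]
70
shift cm [-0.0634  1.0155  0.1308] rot [-0.2428 -0.059   7.9784]
74
shift cm [-0.1433  1.4692  0.1288] rot [-0.2449 -0.0505 11.9784]
78
shift cm [-0.2545  1.9162  0.1268] rot [-0.2469 -0.042  15.9783]
82
shift cm [-0.3967  2.3544  0.1248] rot [-0.2486 -0.0334 19.9783]
86
shift cm [-0.5691  2.7816  0.1228] rot [-0.2502 -0.0248 23.9783]
90
shift cm [-0.7709  3.1957  0.1208] rot [-0.2516 -0.0161 27.9783]
94
shift cm [-1.0011  3.5947  0.1188] rot [-0.2528 -0.0073 31.9783]
98
shift cm [-1.2586  3.9767  0.1169] rot [-0.2538  0.0015 35.9783]
clock 22.1333 pos [ 0.5629 -0.1917  0.0834] rpy [-179.7621   -0.0756  -73.2218] F [ 4.8798  0.1333 -2.7306] open 0.024617732310170497 j [  0.0137  20.3315 -20.2433   0.0051 -49.1756  16.7614]
shift cm [-34.612   48.3905   8.0885] rot [ -0.1562  -0.2171 -73.2215]
```

Scaled: 1.4 cm / 80 = 0.0175, 1.2 cm / 80 = 0.015, 12 degrees / 180 = 0.0667.

>>> {"name": "send_rows", "arguments": {"plan": [[[0, 0.0025, 0, 0, 0, 0.0111], [0, 0.0063, 0, 0, 0, 0.0222], [-0.0013, 0.0088, 0, 0, 0, 0.0333], [-0.0013, 0.0113, 0, 0, 0, 0.0444], [-0.0013, 0.015, 0, 0, 0, 0.0556], [-0.0013, 0.0175, 0, 0, 0, 0.0667]]]}}

```text
clock: 22.63
tool_pos: [0.5493, -0.1945, 0.0834]
orientation: [-179.7, -0.0, -85.2]
force: [3.2, 1.1, 0.5]
opening: 0.0247
gripper_force: 1.5
```

```bash
python3 -c "
from h import *
for th in (78,82,86,90,94,98):
    p,y=arc(th,.082);print(th);go(p,y)" | grep -v ^clock; python3 -c "
from h import *
go([0,0,0],0)"
```

```text
78
shift cm [-0.02    0.5536  0.1391] rot [-0.2723 -0.0014  3.9814]
82
shift cm [-0.068   1.0118  0.1369] rot [-0.2723  0.0081  7.9813]
86
shift cm [-0.1479  1.4655  0.1347] rot [-0.2722  0.0176 11.9813]
90
shift cm [-0.2592  1.9125  0.1326] rot [-0.2718  0.0271 15.9813]
94
shift cm [-0.4014  2.3506  0.1305] rot [-0.2712  0.0366 19.9813]
98
shift cm [-0.5738  2.7778  0.1284] rot [-0.2703  0.0462 23.9813]
clock 22.6333 pos [ 0.5493 -0.1945  0.0834] rpy [-179.728    -0.0109  -85.2187] F [3.238  1.0785 0.4837] open 0.02465349990492754 j [ -0.2929  19.3499 -21.7763  -0.0176 -48.6019   5.0859]
shift cm [-23.965   53.1577   8.0849] rot [ -0.2118  -0.2111 -85.2185]
```

Riding over smoothly. I'll carry on to about 90°.

Scaled: 1.9 cm / 80 = 0.0238, 1.7 cm / 80 = 0.0213, 16 degrees / 180 = 0.0889.

>>> {"name": "send_rows", "arguments": {"plan": [[[0, 0.0025, 0, 0, 0, 0.0111], [0, 0.0063, 0, 0, 0, 0.0222], [-0.0013, 0.01, 0, 0, 0, 0.0333], [-0.0013, 0.0125, 0, 0, 0, 0.0444], [-0.0013, 0.0163, 0, 0, 0, 0.0556], [-0.0013, 0.0188, 0, 0, 0, 0.0667], [-0.0025, 0.0213, 0, 0, 0, 0.0778], [-0.0025, 0.0238, 0, 0, 0, 0.0889]]]}}

```text
clock: 23.3
tool_pos: [0.5304, -0.1944, 0.0835]
orientation: [-179.7, 0.0, -101.2]
force: [2.0, 2.0, -0.1]
opening: 0.0243
gripper_force: 1.4
```

Scaled: 0.3 cm / 80 = 0.0038, 0.15 cm / 80 = 0.0019.

>>> {"name": "send_rows", "arguments": {"plan": [[[0, 0.0019, 0, 0, 0, 0], [-0.0006, 0.0038, 0, 0, 0, 0], [-0.0006, 0.0038, 0, 0, 0, 0]]]}}

```text
clock: 23.55
tool_pos: [0.5264, -0.1936, 0.0831]
orientation: [-179.8, 0.0, -101.1]
force: [2.2, -2.0, 0.9]
opening: 0.0248
gripper_force: 1.6
```

```bash
python3 -c "
from h import *
p,y=arc(98,.082);go(p,y)"
```

```text
clock 23.55 pos [ 0.5264 -0.1936  0.0831] rpy [-179.8437    0.0067 -101.062 ] F [ 2.1536 -1.9643  0.8884] open 0.02479492229651304 j [ -0.1759  17.6237 -24.5258   0.031  -47.6958 -10.907 ]
shift cm [-0.1405  0.557   0.108 ] rot [-0.1555  0.0178  8.138 ]
```

Scaled: 0.2 cm / 80 = 0.0025, 0.1 cm / 80 = 0.0013.

>>> {"name": "send_rows", "arguments": {"plan": [[[0, 0.0013, 0, 0, 0, 0], [0, 0.0025, 0, 0, 0, 0], [0, 0.0025, 0, 0, 0, 0], [0, 0.0025, 0, 0, 0, 0]]]}}

```text
clock: 23.88
tool_pos: [0.5262, -0.1935, 0.0832]
orientation: [-179.7, 0.0, -101.1]
force: [7.0, -3.8, -0.6]
opening: 0.0245
gripper_force: 4.0
```

Scaled: 0.2 cm / 80 = 0.0025, 0.1 cm / 80 = 0.0013.

>>> {"name": "send_rows", "arguments": {"plan": [[[0, 0.0013, 0, 0, 0, 0], [0, 0.0025, 0, 0, 0, 0], [0, 0.0025, 0, 0, 0, 0], [0, 0.0025, 0, 0, 0, 0]]]}}

```text
clock: 24.22
tool_pos: [0.5261, -0.1934, 0.0833]
orientation: [-179.5, 0.0, -101.0]
force: [13.2, -7.0, -6.1]
opening: 0.0245
gripper_force: 7.0
```

Scaled: -0.6 cm / 80 = -0.0075, -0.5 cm / 80 = -0.0063.

>>> {"name": "send_rows", "arguments": {"plan": [[[0, -0.0038, 0, 0, 0, 0], [0, -0.0063, 0, 0, 0, 0], [0, -0.0075, 0, 0, 0, 0], [0, -0.0075, 0, 0, 0, 0]]], "fingers": 0.4}}

```text
clock: 24.55
tool_pos: [0.5269, -0.1936, 0.0818]
orientation: [179.9, 0.0, -101.1]
force: [0.0, -0.7, 0.3]
opening: 0.0347
gripper_force: 0.0
```

Scaled: -14 cm / 80 = -0.175, -10 cm / 80 = -0.125.

>>> {"name": "send_rows", "arguments": {"plan": [[[0, 0, -0.0125, 0, 0, 0], [0, 0, -0.0375, 0, 0, 0], [0, 0, -0.075, 0, 0, 0], [0, 0, -0.125, 0, 0, 0], [0, 0, -0.175, 0, 0, 0], [0, 0, -0.175, 0, 0, 0], [0, 0, -0.175, 0, 0, 0]]]}}

```text
clock: 25.13
tool_pos: [0.5287, -0.1939, 0.2261]
orientation: [-179.6, 0.1, -101.1]
force: [-0.1, -0.0, -0.6]
opening: 0.035
gripper_force: 0.0
```

```bash
python3 -c "
from h import *
from plant import ctrl
S=ctrl.snapshot('side');b=S['img']
cv2.imwrite('pics/end.png',cv2.resize(b[180:300,130:270,::-1],None,fx=5,fy=5,interpolation=cv2.INTER_CUBIC))
for x,y in((.046,-.021),): print(proj(S,fx(x,y,.1)),proj(S,fx(x,y,.086)))
print(ctrl.get_obs()['qvel'])
"
```

```text
[181.3024 234.617 ] [181.9498 241.0788]
[-0.0118  1.7898 -2.1807 -0.3014  0.6713  0.0515]
```

View pics/end.png

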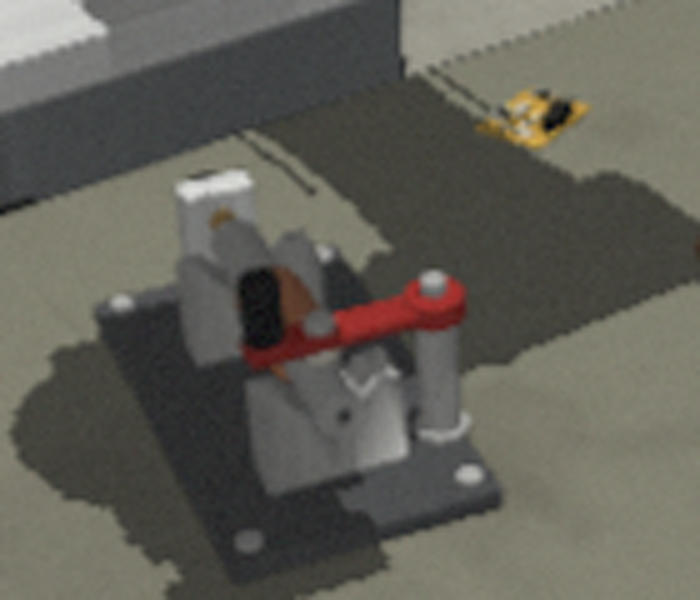

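The clamp arm now lies across the spindle. Its knob is at crop (261,305), which is pixel (182,241), exactly the position predicted for fully closed. The spindle's end face is at pixel (199,263), unchanged, and its other end is still on the brass screw. The robot is clear, so I'm handing the job in.

>>> {"name": "send_rows", "arguments": {"plan": [[[0, 0, 0, 0, 0, 0], [0, 0, 0, 0, 0, 0], [0, 0, 0, 0, 0, 0], [0, 0, 0, 0, 0, 0]]]}}

```text
clock: 25.52
tool_pos: [0.5271, -0.1937, 0.2214]
orientation: [179.9, -0.0, -101.1]
force: [-0.2, -0.8, 0.4]
opening: 0.0351
gripper_force: 0.0
```

```bash
python3 -c "
from plant import ctrl
print(ctrl.close_job())"
```

```text
the job is handed in; nothing more can be done
None
```

I handed the job in at about 25.5 s, and no verdict came back: the spindle is bedded in the Vs, was pressed against the stop screw with about 8 N at the wrist, and is held by the fully closed clamp; seat-pin travel and plunger force could not be measured directly.

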